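# Hold the coffee caddy open for refilling

### The arm

A 6-joint arm with a two-finger parallel gripper is mounted at the origin on a cart in front of the work surface, level with it; the furniture and walls round the work are solid. World frame = base frame: x ahead of the robot, y to its left, z up, the work surface at z = 0. Lengths are in m, angles in rad, forces in N, time in s.
With the tool pointing down it reaches from about 0.375 to 0.9 m from the base axis. Payload 3.1 kg.
Tool frame: the origin (TCP) lies midway between the tips of the shut fingers; the grasp point (between the pads) lies 19 mm behind it; z points along the fingers, y is the line along which they close (so a half turn about z gives the same grasp; the last joint's range is limited). The gripper opens to 87 mm and grips with 3 to 60 N. Pads are 19 mm wide; open, the fingers measure 117 mm over their backs; the gripper's body (75 mm by 190 mm) begins 51 mm behind the grasp point.
Start: joints at [-1.385, 0.527, 1.433, -0, 1.181, -0.178], TCP at [0.222, -0.584, 0.223] pointing down, gripper open.
Joint ranges: [-3.08, 3.08], [-0.75, 2.2], [0.22, 2.44], [-1.43, 4.57], [0, 2.65], [-2.85, 2.85]. Speed limits (rad/s): [2.79, 2.79, 3.14, 3.14, 3.14, 3.14].

### API

Orientations are given as a unit quaternion [x, y, z, w].
In Python, from rig import get_obs, cams, job gives the robot as it stands.
- The arm moves only by the tool servo_tool, never from a script. Its argument "moves" is text: rows parted by semicolons, each of 5 numbers parted by spaces: the shift along the tool's x, y, z in m, then the turn about the tool's z in degrees, then the finger opening in m, from 0 to 0.087. In form: dx dy dz spin claw; .... A call has 1 to 10 rows; each row is the pose to reach, as a shift and turn from the pose commanded when the call began, along the tool's axes at that moment; what a row does not reach only later rows make up. A row lasts 1/12 s, in which the tool goes at most 41.7 mm and 7.16 degrees, less where a joint would pass 70% of its speed; a pose out of reach is approached as far as the arm can. A call with a gripper value outside its range is refused whole. The fingers move at their own pace and stop on an object; "grip_force" is the grip in N (left out, the last holds). Time passes only in rows, so rows that repeat a pose let the fingers close. It gives the time, the measured TCP pose, the force, the opening and the grip force at its end, in the units of the state.
- get_obs(): the state, without advancing time (a new reading comes with each control period).
- cams.camera(name): name is "scene" or "top" or "wrist"; returns the picture (400x640x3 uint8, blue, green, red); there is no depth.
- cams.camera_model(name): a dict with "fx", "fy", "cx", "cy" (pixels), "R" (3x3) and "t" (3): a world point X has camera coordinates R X + t. Camera axes: x right, y down, z forward; pixel columns grow to the right and rows downward; lengths in m; the calibration is good to about 2 mm. A picture is of the moment at which its call begins: read the wrist's pose just before it. camera_model takes no time and is no camera call; for the wrist camera it gives the pose at the moment of the call.
- job.hand_in(): hands the job in; it is judged then, once.
The state is a dict: "time": time; "q": joint angles; "joint_velocities": joint speeds; "joint_torque": joint torques, N m; "position": TCP position; "tool_rot": TCP orientation; "ft_force": force on the tool from outside, world axes, zero at the start; "moment": the same for the moment, N m; "grip_width": finger opening in m; "grip_force": force on a finger pad.
Only numpy, scipy, OpenCV 4.12 (cv2) and the standard library are available. Lean on these libraries where they do the work, as an engineer would, in place of code of your own. Each camera call takes 0.05 s, during which the arm holds its last target. There are 200 camera calls.

### The job

I am about to refill the coffee caddy. First, with its lid still shut, stand the little measuring glass upright in the middle of the narrow raised stand and let go of it; then lift the caddy's lid and hold it half open, at 45 degrees (give or take 6), so that I can pour. The lid falls shut by itself, so finish while still holding it steady there; do not tip the glass over and leave the salt shaker and the espresso cup where they are.

Things in the scene. Friction and masses are not known exactly. Their poses are not given: they have to be found in the camera images.
- measuring_glass: small clear drinking glass used as a measure, open top, 49 mm in diameter at the rim, 61 mm high, about 38 mm in diameter at its foot, about 70 g, standing loose on the worktop; origin at the centre of its underside, z up
- stand: fixed stand: 72 mm round steel foot, slim 16 mm stem and a flat wooden disc on top, 42 mm in diameter without a rim, whose top is 80 mm above the worktop; origin at the centre of its underside
- stand_top (a point): centre of the upper face of the stand's wooden disc, 80 mm above the worktop; the glass's underside belongs here
- caddy: coffee caddy, fixed to the worktop: empty steel bin 150 mm deep (its x), 140 mm wide (its y), 110 mm high, with a wooden lid on top; origin at the centre of its underside, x points to the back where the hinge is, the front faces -x, z up
- hinge_point (a point): middle of the lid's hinge axis, on the back top edge of the caddy (75 mm behind its centre, 110 mm up); the axis runs along the caddy's y
- caddy_lid: flat wooden lid, 158 mm deep, 148 mm wide, 10 mm thick, about 180 g, hinged at the back, front edge swings up; it overhangs the bin's front by 9 mm. On it stands a round steel handle bar, 12 mm thick and 104 mm long, parallel to the hinge, on two posts 88 mm apart, with 45 mm between the lid's top and the bar's axis. Origin on the hinge axis, x to the back, z normal to the lid
- lid_bar (a point): middle of the handle bar, on its axis; in the lid's frame 135 mm in front of and 55 mm above the hinge axis (165 mm above the worktop when the lid is shut)
- lid_hinge (a joint): opening angle of the lid in rad: 0 shut, 0.785 at 45 degrees, stop at 1.35. Its weight and a weak spring always pull it shut; lifting at the bar takes 1 to 2 N
- salt: salt shaker with a grey top, 44 mm in diameter, 90 mm high, loose, stands behind; leave it alone; origin at the centre of its underside
- cup: espresso cup with a handle, 83 mm long over the handle, 49 mm high, loose, to the right of the caddy; leave it alone; origin on its underside

How it is judged:
On the way:
1. the glass stands upright on the stand, let go, while the lid is still shut (distance between measuring_glass and stand_top below 0.013 m and angle between measuring_glass's own z axis and vertical below 0.1 rad and contact force between measuring_glass and stand above 0.2 N and contact force between measuring_glass and the fingers below 0.05 N and linear speed of measuring_glass below 0.03 m/s and value of joint lid_hinge below 0.06 rad), for 0.2 s.
At the end, for the whole second after the job is handed in: the fingers hold the lid, at rest, between 39 and 51 degrees open, with nothing else carrying it, and the glass stands free and upright (within 0.1 rad) on the stand, its foot within 13 mm of the disc's centre (value of joint lid_hinge between 0.681 and 0.89 rad and velocity of joint lid_hinge between -0.08 and 0.08 rad/s and contact force between the fingers and caddy_lid above 0.3 N and contact force between caddy_lid and measuring_glass below 0.05 N and contact force between caddy_lid and salt below 0.05 N and contact force between caddy_lid and cup below 0.05 N and distance between measuring_glass and stand_top below 0.013 m and angle between measuring_glass's own z axis and vertical below 0.1 rad and contact force between measuring_glass and stand above 0.2 N and contact force between measuring_glass and the arm below 0.05 N and contact force between measuring_glass and the fingers below 0.05 N); the arm keeps its last pose, push and grip.
It fails at once if the glass is tipped over (more than 0.7 rad) (angle between measuring_glass's own z axis and vertical above 0.7 rad).
It fails at once if the salt shaker is moved by more than 30 mm (distance of salt from where it was at the start of the episode above 0.03 m).
It fails at once if the espresso cup is moved by more than 30 mm (distance of cup from where it was at the start of the episode above 0.03 m).
It also fails if it takes over 51 s, if anything falls off the work surface, if the arm or the gripper's body presses on something with over 40 N, if the wrist force passes 120 N, or if a joint passes its speed limit or range.

## Working session

There is one attempt and no reset: what is moved stays moved. The work goes in short steps, Python scripts to look and compute and a tool call to move; the robot and the scene stay as the last step left them, time stands still between calls to the robot, and variables do not carry over. Pictures are saved under pics/ and viewed, at most 10 in all, crops included, and the job is handed in when it is done.

Besides the shell and the picture viewer there is one more tool, called after "Request:" by a JSON object that holds its "api" and its "payload". servo_tool: Moves the arm, as the interface text tells. Its arguments: {"type":"object","properties":{"moves":{"type":"string"},"grip_force":{"type":"number"}},"required":["moves"]}

```bash
mkdir -p pics; ls
python3 - <<'E'
from rig import get_obs,cams
import cv2,numpy as np
a=cams.camera("scene");b=cams.camera("top")
cv2.imwrite("pics/scene0.png",a);cv2.imwrite("pics/top0.png",b)
for n in("scene","top","wrist"):
    m=cams.camera_model(n);print(n,m["fx"],m["cx"],m["cy"],np.round(m["R"],3).tolist(),np.round(m["t"],3))
o=get_obs();print(o["time"],o["position"],o["tool_rot"],o["ft_force"])
E
```

```text
pics
scene 449.7997144308771 314.34004188160236 202.13361377376404 [[0.789, -0.615, -0.016], [-0.438, -0.543, -0.717], [0.432, 0.572, -0.697]] [-0.628  0.181  1.147]
top 371.10971301288134 320.4064328725897 196.20246467502034 [[-0.021, -1.0, -0.006], [-0.993, 0.021, -0.115], [0.115, 0.003, -0.993]] [-0.284  0.582  1.058]
wrist 338.2209250693888 316.5512439697029 201.92374384781473 [[0.356, -0.935, -0.002], [-0.902, -0.344, 0.262], [-0.245, -0.092, -0.965]] [-0.625 -0.03   0.39 ]
0.1 [ 0.22229219 -0.58342788  0.22167387] [ 9.83501351e-01  1.80898159e-01 -4.80589534e-06 -9.73821931e-04] [-0.24968614 -0.16151178 -0.60179736]
```

View pics/scene0.png

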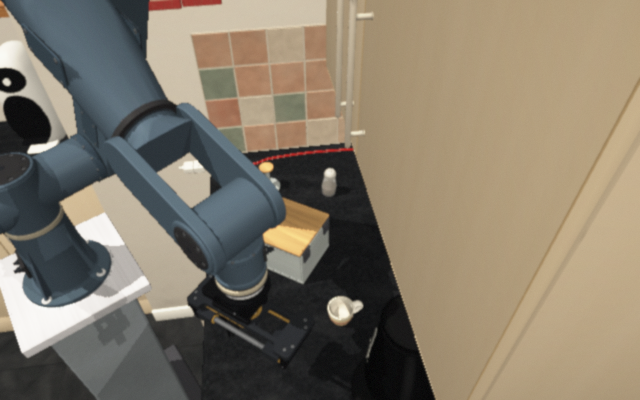

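View pics/top0.png

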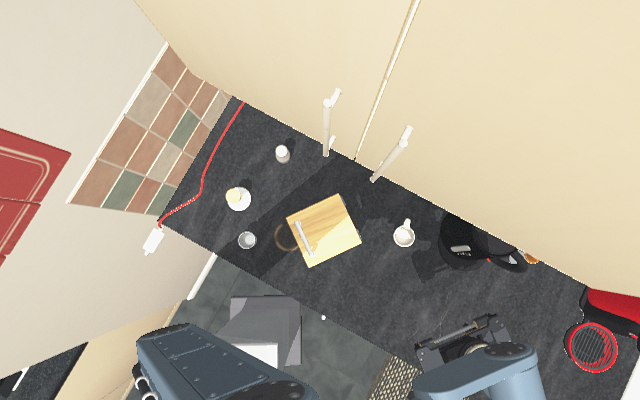

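The top view shows the salt at about (282,154), stand (237,197), glass (248,240), the lid with its bar from (297,222) to (313,257), and cup (403,237). The bar is on the left, so the caddy's front faces left. In the scene view the arm hides the glass.

```bash
cat > h.py <<'E'
from rig import get_obs,cams
import cv2,numpy as np
from scipy.spatial.transform import Rotation as Ro
def ray(m,uv):
    d=np.linalg.inv(m["R"])@[(uv[0]-m["cx"])/m["fx"],(uv[1]-m["cy"])/m["fy"],1]
    return -np.array(m["R"]).T@m["t"],d
def onz(m,uv,z):
    c,d=ray(m,uv);return c+d*(z-c[2])/d[2]
def proj(m,X):
    p=np.array(m["R"])@X+m["t"];return np.array([m["cx"]+m["fx"]*p[0]/p[2],m["cy"]+m["fy"]*p[1]/p[2]])
def tri(*mu):
    A=np.zeros((3,3));b=np.zeros(3)
    for m,u in mu:
        c,d=ray(m,u);d/=np.linalg.norm(d);P=np.eye(3)-np.outer(d,d);A+=P;b+=P@c
    X=np.linalg.solve(A,b);return X,[np.round(proj(m,X)-u,1).tolist() for m,u in mu]
def intool(X,o=None):
    o=o or get_obs();return Ro.from_quat(o["tool_rot"]).inv().apply(np.array(X)-o["position"])
E
python3 - <<'E'
from h import *
m=cams.camera_model("top")
for n,u,z in[("salt",(282,154),.05),("disc",(235,195),.08),("glass rim",(247,239),.06),("bar a",(297,222),.165),("bar b",(313,257),.165),("cup",(403,237),.04),("lid c1",(287,216),.12),("lid c2",(340,194),.12),("lid c3",(361,244),.12),("lid c4",(309,267),.12)]:
    print(n,np.round(onz(m,u,z),3))
print(Ro.from_quat(get_obs()["tool_rot"]).as_matrix().round(3))
w=cams.camera_model("wrist");print("wristcam",-np.array(w["R"]).T@w["t"])
a=cv2.imread("pics/top0.png")[120:300,180:440];cv2.imwrite("pics/top0c.png",cv2.resize(a,None,fx=3,fy=3,interpolation=cv2.INTER_CUBIC))
E
```

```text
salt [ 0.7   -0.186  0.05 ]
disc [ 0.579 -0.056  0.08 ]
glass rim [ 0.455 -0.086  0.06 ]
bar a [ 0.495 -0.235  0.165]
bar b [ 0.406 -0.274  0.165]
cup [ 0.451 -0.531  0.04 ]
lid c1 [ 0.514 -0.205  0.12 ]
lid c2 [ 0.57  -0.349  0.12 ]
lid c3 [ 0.435 -0.401  0.12 ]
lid c4 [ 0.378 -0.262  0.12 ]
[[ 0.935  0.356 -0.   ]
 [ 0.356 -0.935  0.002]
 [ 0.    -0.002 -1.   ]]
wristcam [ 0.29147098 -0.55863623  0.38346547]
```

View pics/top0c.png

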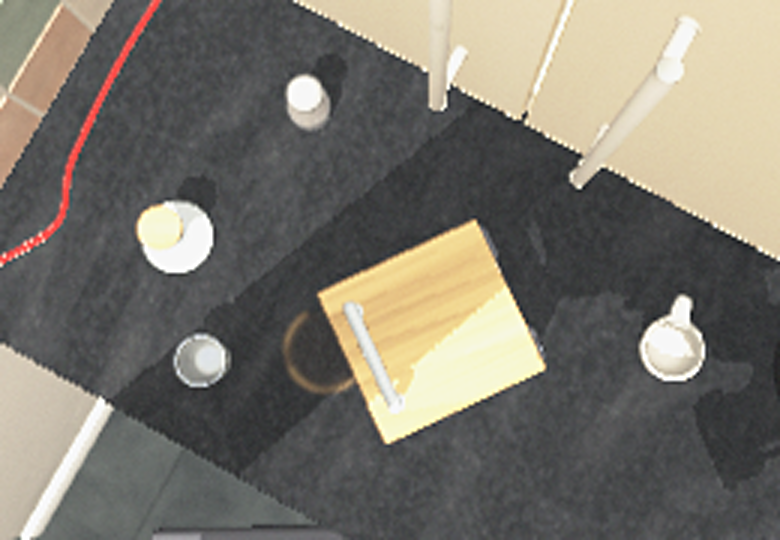

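The crop puts the disc at (233,196), the glass rim at about (247,240), and the bar from (298,222) to (312,254). The caddy's x axis is close to the tool's present y axis, so I can keep this spin. Next I hover over the glass and stand.

Request:
{"api": "servo_tool", "payload": {"moves": "0.42 -0.38 0 0 0.087;0.42 -0.38 0 0 0.087;0.42 -0.38 0 0 0.087;0.42 -0.38 0 0 0.087;0.42 -0.38 0 0 0.087;0.42 -0.38 0 0 0.087;0.42 -0.38 0 0 0.087;0.42 -0.38 0 0 0.087;0.42 -0.38 0 0 0.087;0.42 -0.38 0 0 0.087", "grip_force": 10}}

```text
time: 0.93
position: [0.412, -0.2108, 0.2224]
tool_rot: [0.984, 0.181, -0.0, -0.0]
ft_force: [0.0, -0.4, -0.2]
grip_width: 0.0871
grip_force: 0.0
```

Request:
{"api": "servo_tool", "payload": {"moves": "0.1 -0.09 0 0 0.087;0.1 -0.09 0 0 0.087;0.1 -0.09 0 0 0.087;0.1 -0.09 0 0 0.087;0.1 -0.09 0 0 0.087;0.1 -0.09 0 0 0.087"}}

```text
time: 1.43
position: [0.4728, -0.093, 0.2223]
tool_rot: [0.983, 0.182, -0.001, 0.0]
ft_force: [0.3, 0.1, -1.0]
grip_width: 0.0872
grip_force: 0.0
```

Run:
```python
from h import *
import pickle
o=get_obs();m=cams.camera_model("wrist");a=cams.camera("wrist");cv2.imwrite("pics/w1.png",a);pickle.dump((o,m),open("w1.pkl","wb"))
s=cams.camera("scene");cv2.imwrite("pics/scene1.png",s)
print(o["time"],o["position"])
for n,X in[("disc",(.579,-.056,.08)),("rim",(.455,-.086,.06)),("bara",(.495,-.235,.165))]:print(n,proj(m,np.array(X)),proj(cams.camera_model("scene"),np.array(X)))
```

```text
1.4333 [ 0.47284647 -0.09304153  0.22228454]
disc [319.11648962  61.68645289] [266.87902307 168.06456453]
rim [302.26342484 201.34636483] [236.3415524  197.00728974]
bara [513.99729912 262.05205494] [275.59546328 191.53203319]
```

View pics/w1.png

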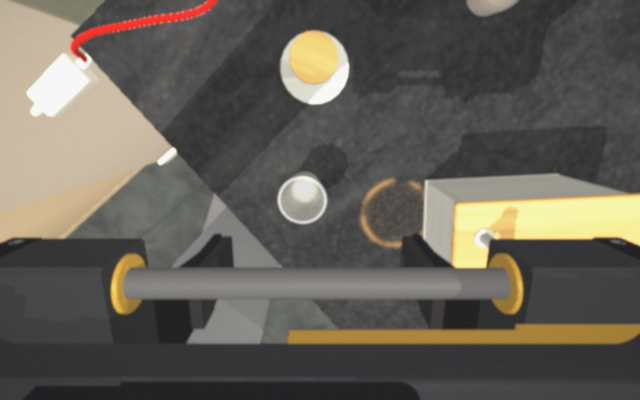

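The wrist view shows the disc at (314,57) and the glass rim at (302,200). The lid corner and a bar post are on the right, at (484,239). I take a second wrist view from lower down.

Request:
{"api": "servo_tool", "payload": {"moves": "0 -0.013 0.03 0 0.087;0 -0.013 0.06 0 0.087;0 -0.013 0.08 0 0.087;0 -0.013 0.08 0 0.087;0 -0.013 0.08 0 0.087"}}

```text
time: 1.95
position: [0.4676, -0.0823, 0.142]
tool_rot: [0.984, 0.18, -0.001, -0.001]
ft_force: [-0.3, -0.0, -0.1]
grip_width: 0.0868
grip_force: 0.0
```

```bash
cat > find.py <<'E'
from h import *
def disc(a,c,r=60):
    hsv=cv2.cvtColor(a,cv2.COLOR_BGR2HSV);k=cv2.inRange(hsv,(12,70,110),(35,255,255))
    z=np.zeros_like(k);cv2.circle(z,tuple(int(v) for v in c),r,255,-1);k&=z
    n=max(cv2.findContours(k,cv2.RETR_EXTERNAL,cv2.CHAIN_APPROX_NONE)[0],key=cv2.contourArea)
    return cv2.fitEllipse(cv2.convexHull(n))
def rim(a,c,r):
    g=cv2.GaussianBlur(cv2.cvtColor(a,cv2.COLOR_BGR2GRAY),(3,3),0)
    h=cv2.HoughCircles(g,cv2.HOUGH_GRADIENT,1,20,param1=80,param2=15,minRadius=int(r*.8),maxRadius=int(r*1.2))
    if h is None:return None
    h=h[0];d=np.hypot(h[:,0]-c[0],h[:,1]-c[1]);return h[d<25][:3]
E
python3 - <<'E'
from find import *
import pickle
o=get_obs();m=cams.camera_model("wrist");a=cams.camera("wrist");cv2.imwrite("pics/w2.png",a);pickle.dump((o,m),open("w2.pkl","wb"))
print(o["time"],o["position"])
o1,m1=pickle.load(open("w1.pkl","rb"));a1=cv2.imread("pics/w1.png");t=cams.camera_model("top");at=cv2.imread("pics/top0.png")
G=np.array((.455,-.086,.06));D=np.array((.579,-.056,.08))
for n,mm,im in(("w1",m1,a1),("w2",m,a),("top",t,at)):
    p=proj(mm,D);g=proj(mm,G);dep=(mm["R"]@G+mm["t"])[2]
    print(n,"exp",p.round(),g.round())
    try: print(" disc",np.round(np.array(disc(im,p,40 if n!="top" else 12)[0]),1),np.round(disc(im,p,40 if n!="top" else 12)[1],1))
    except Exception as e: print(e)
    r=mm["fx"]*.0245/dep;print(" rim r",round(r,1),rim(im,g,r))
E
```

```text
1.95 [ 0.46758429 -0.08233014  0.14199066]
w1 exp [319.  62.] [302. 201.]
 disc [313.3  56.6] [48.9 54.3]
 rim r 24.7 [[302.5 199.5  24.3]]
w2 exp [339.  41.] [314. 227.]
 disc [332.7  36. ] [63.3 74. ]
 rim r 32.1 [[313.5 225.5  32.1]]
top exp [235. 195.] [247. 239.]
 disc [230.5 194.8] [10.7 14.4]
 rim r 8.7 [[246.5 239.5   8.2]]
```

View pics/w2.png

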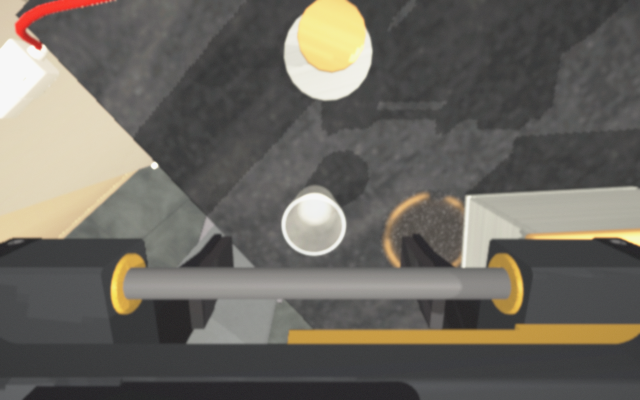

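The second view shows the glass rim at (314,224) and the disc at (332,35).

Run:
```python
from h import *
import pickle
o1,m1=pickle.load(open("w1.pkl","rb"));o2,m2=pickle.load(open("w2.pkl","rb"));t=cams.camera_model("top")
print("glass",tri((m1,(302.5,199.5)),(m2,(313.5,225))))
print("glass+top",tri((m1,(302.5,199.5)),(m2,(313.5,225)),(t,(246.8,239.7))))
print("disc",tri((m1,(313.3,57)),(m2,(332.5,35.2))))
print("disc+top",tri((m1,(313.3,57)),(m2,(332.5,35.2)),(t,(233.3,195.7))))
for z in(.058,.061):print("g@z",[onz(m,u,z).round(4) for m,u in((m1,(302.5,199.5)),(m2,(313.5,225)))])
for z in(.08,):
  D=[onz(m,u,z).round(4) for m,u in((m1,(313.3,57)),(m2,(332.5,35.2)),(t,(233.3,195.7)))];print(D)
G=np.mean([onz(m,u,.061) for m,u in((m1,(302.5,199.5)),(m2,(313.5,225)))],0);D=np.mean(D[:2],0)
print("intool G",intool(G),"D-G in tool",intool(D)-intool(G), Ro.from_quat(o2["tool_rot"]).as_matrix().round(3))
```

```text
glass (array([ 0.45593344, -0.08554318,  0.057088  ]), [[-0.2, 0.1], [0.3, -0.1]])
glass+top (array([ 0.45423635, -0.08518322,  0.05368609]), [[-1.0, 0.6], [-0.9, 0.2], [0.5, -0.5]])
disc (array([ 0.57970696, -0.05086944,  0.08636434]), [[0.3, 0.3], [-0.4, -0.5]])
disc+top (array([ 0.5788794 , -0.05101887,  0.08326201]), [[0.2, 2.0], [-0.9, 2.1], [-0.2, -0.9]])
g@z [array([ 0.4563, -0.0857,  0.058 ]), array([ 0.4561, -0.0853,  0.058 ])]
g@z [array([ 0.4571, -0.0855,  0.061 ]), array([ 0.4571, -0.0849,  0.061 ])]
[array([ 0.5807, -0.0502,  0.08  ]), array([ 0.5808, -0.051 ,  0.08  ]), array([ 0.5766, -0.0509,  0.08  ])]
intool G [-0.01177758 -0.00156938  0.08193428] D-G in tool [ 0.12791125  0.01135118 -0.01898002] [[ 0.936  0.353 -0.002]
 [ 0.353 -0.936  0.001]
 [-0.002 -0.002 -1.   ]]
```

Request:
{"api": "servo_tool", "payload": {"moves": "-0.012 -0.002 0.01 0 0.087;-0.012 -0.002 0.04 0 0.087;-0.012 -0.002 0.07 0 0.087;-0.012 -0.002 0.1 0 0.087;-0.012 -0.002 0.117 0 0.087;-0.012 -0.002 0.117 0 0.087;-0.012 -0.002 0.117 0 0.087"}}

```text
time: 2.58
position: [0.4574, -0.0843, 0.0262]
tool_rot: [0.984, 0.18, 0.0, 0.0]
ft_force: [0.8, -0.3, 0.3]
grip_width: 0.0869
grip_force: 0.0
```

Request:
{"api": "servo_tool", "payload": {"moves": "0 0 0 0 0.04;0 0 0 0 0.04;0 0 0 0 0.04;0 0 0 0 0.04;0 0 0 0 0.04;0 0 0 0 0.04;0 0 0 0 0.04;0 0 0 0 0.04;0 0 0 0 0.04;0 0 0 0 0.04", "grip_force": 8}}

```text
time: 3.42
position: [0.4566, -0.0835, 0.0256]
tool_rot: [0.984, 0.181, 0.0, 0.0]
ft_force: [-0.7, -0.4, 2.3]
grip_width: 0.0459
grip_force: 8.1
```

Request:
{"api": "servo_tool", "payload": {"moves": "0 0 -0.01 0 0.04;0 0 -0.03 0 0.04;0 0 -0.055 0 0.04;0 0 -0.08 0 0.04;0 0 -0.1 0 0.04;0 0 -0.11 0 0.04;0 0 -0.11 0 0.04"}}

```text
time: 4.0
position: [0.4579, -0.0839, 0.1381]
tool_rot: [0.983, 0.181, 0.002, 0.001]
ft_force: [0.2, -0.0, -0.9]
grip_width: 0.046
grip_force: 7.9
```

Request:
{"api": "servo_tool", "payload": {"moves": "0.01 0.001 0 0 0.04;0.03 0.003 0 0 0.04;0.05 0.006 0 0 0.04;0.075 0.009 0 0 0.04;0.1 0.011 0 0 0.04;0.115 0.012 0 0 0.04;0.124 0.013 0 0 0.04;0.127 0.013 0 0 0.04;0.127 0.013 0 0 0.04;0.127 0.013 0 0 0.04"}}

```text
time: 4.83
position: [0.5784, -0.0502, 0.1347]
tool_rot: [0.983, 0.181, -0.001, -0.001]
ft_force: [0.3, -0.3, -1.4]
grip_width: 0.0462
grip_force: 7.9
```

Run:
```python
from h import *
o=get_obs();m=cams.camera_model("wrist");a=cams.camera("wrist");s=cams.camera("scene");t=cams.camera("top")
cv2.imwrite("pics/w3f.png",a);
ms=cams.camera_model("scene");mt=cams.camera_model("top")
D=np.array([.580,-.0507,.08]);ps=proj(ms,D).astype(int);pt=proj(mt,D).astype(int)
c=lambda im,p,r:cv2.resize(im[max(0,p[1]-r):p[1]+r,p[0]-r:p[0]+r],(300,300),interpolation=cv2.INTER_CUBIC)
pw=proj(m,D).astype(int);print(o["time"],o["position"],pw,ps,pt,o["grip_width"])
A=np.hstack([a[130:330,210:450][:,:,:]]);A=cv2.resize(A,(480,400))
B=np.vstack([c(s,ps,40),c(t,pt,40)]);B=cv2.resize(B,(200,400));cv2.imwrite("pics/w3.png",np.hstack([A,B]))
```

```text
4.8333 [ 0.57844983 -0.05015385  0.13468819] [316 220] [266 167] [233 194] 0.046239225398277864
```

View pics/w3.png

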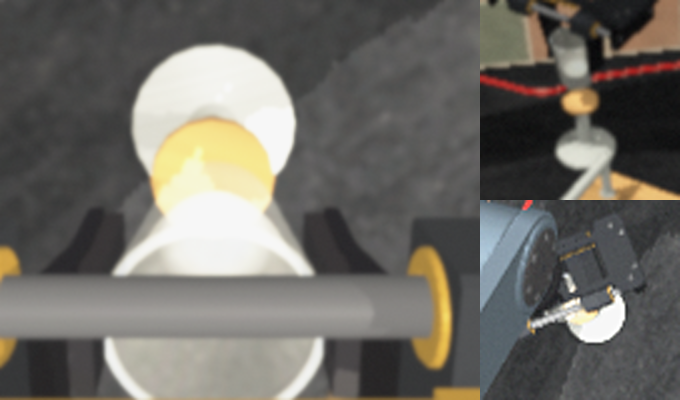

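The glass hangs upright above the disc, whose centre is at about wrist column 316 and row 219, where I expected it. Now I lower it slowly.

Request:
{"api": "servo_tool", "payload": {"moves": "0.001 0 0.008 0 0.04;0.001 0 0.014 0 0.04;0.001 0 0.018 0 0.04;0.001 0 0.021 0 0.04;0.001 0 0.022 0 0.04;0.001 0 0.022 0 0.04;0.001 0 0.022 0 0.04"}}

```text
time: 5.57
position: [0.5809, -0.0501, 0.1135]
tool_rot: [0.984, 0.181, 0.0, -0.0]
ft_force: [0.4, -0.1, -0.4]
grip_width: 0.0462
grip_force: 7.9
```

Request:
{"api": "servo_tool", "payload": {"moves": "0 0 0.001 0 0.04;0 0 0.002 0 0.04;0 0 0.003 0 0.04;0 0 0.004 0 0.04;0 0 0.004 0 0.04;0 0 0.004 0 0.04"}}

```text
time: 6.07
position: [0.5808, -0.05, 0.1095]
tool_rot: [0.983, 0.181, -0.0, -0.0]
ft_force: [-0.2, 0.7, -1.8]
grip_width: 0.0461
grip_force: 7.9
```

Request:
{"api": "servo_tool", "payload": {"moves": "0 0 0.001 0 0.04;0 0 0.001 0 0.04;0 0 0.002 0 0.04;0 0 0.002 0 0.04;0 0 0.003 0 0.04;0 0 0.003 0 0.04"}}

```text
time: 6.57
position: [0.5807, -0.05, 0.1064]
tool_rot: [0.984, 0.181, -0.0, -0.0]
ft_force: [0.8, -0.2, -1.3]
grip_width: 0.0458
grip_force: 7.9
```

Request:
{"api": "servo_tool", "payload": {"moves": "0 0 0.0005 0 0.04;0 0 0.001 0 0.04;0 0 0.001 0 0.04;0 0 0.001 0 0.04"}}

```text
time: 6.9
position: [0.5811, -0.05, 0.1058]
tool_rot: [0.984, 0.181, 0.0, 0.0]
ft_force: [-0.7, 1.9, 1.9]
grip_width: 0.0461
grip_force: 8.0
```

Request:
{"api": "servo_tool", "payload": {"moves": "0 0 0.0005 0 0.04;0 0 0.001 0 0.04;0 0 0.001 0 0.04;0 0 0.001 0 0.04"}}

```text
time: 7.23
position: [0.5816, -0.0499, 0.1056]
tool_rot: [0.984, 0.181, 0.001, 0.0]
ft_force: [-0.2, 1.1, 6.3]
grip_width: 0.0455
grip_force: 8.3
```

Run:
```python
from h import *
s=cams.camera("scene");o=get_obs();print(o["position"],o["ft_force"]);p=(266,160)
cv2.imwrite("pics/s4.png",cv2.resize(s[115:205,206:326],(720,540),interpolation=cv2.INTER_CUBIC))
```

```text
[ 0.58160024 -0.0499378   0.10556643] [-0.41465614  1.2668128   6.30321201]
```

View pics/s4.png

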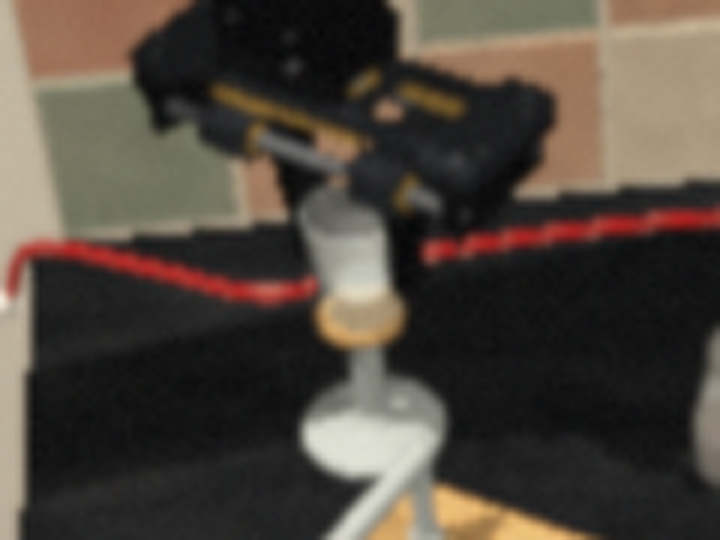

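Contact is confirmed at 6 N, and the glass foot sits close to the middle of the disc (about (360,315) in the crop). I ease off and open the fingers gradually.

Request:
{"api": "servo_tool", "payload": {"moves": "0 0 -0.001 0 0.045;0 0 -0.001 0 0.047;0 0 -0.001 0 0.049;0 0 -0.001 0 0.052;0 0 -0.001 0 0.06;0 0 -0.001 0 0.07;0 0 -0.001 0 0.08;0 0 -0.001 0 0.087;0 0 -0.001 0 0.087;0 0 -0.001 0 0.087"}}

```text
time: 8.12
position: [0.5808, -0.05, 0.1055]
tool_rot: [0.984, 0.181, -0.0, -0.0]
ft_force: [1.3, 0.6, 0.5]
grip_width: 0.0827
grip_force: 0.0
```

Request:
{"api": "servo_tool", "payload": {"moves": "0 0 -0.01 0 0.087;0 0 -0.03 0 0.087;0 0 -0.05 0 0.087;0 0 -0.08 0 0.087;0 0 -0.11 0 0.087;0 0 -0.12 0 0.087;0 0 -0.12 0 0.087"}}

```text
time: 8.7
position: [0.583, -0.0505, 0.2294]
tool_rot: [0.983, 0.181, 0.004, 0.002]
ft_force: [0.5, 0.4, -0.1]
grip_width: 0.0874
grip_force: 0.0
```

Run:
```python
from find import *
import pickle
o=get_obs();m=cams.camera_model("wrist");a=cams.camera("wrist");cv2.imwrite("pics/w5.png",a);pickle.dump((o,m),open("w5.pkl","wb"))
print(o["time"],o["position"])
D=np.array([.580,-.0507,.08]);R=D+[0,0,.061];dep=(m["R"]@R+m["t"])[2];r=m["fx"]*.0245/dep
print(proj(m,D),proj(m,R),r,rim(a,proj(m,R),r))
h=rim(a,proj(m,R),r)
if h is not None and len(h):print(onz(m,h[0][:2],.141))
for z,n in((.165,"bar a"),(.165,"bar b")):print(n,proj(m,np.array([.495,-.235,.165]) if n=="bar a" else np.array([.406,-.274,.165])))
```

```text
8.7 [ 0.58300531 -0.05054311  0.22943804]
[313.54986651 194.56518983] [313.27375995 213.09714437] 31.67634998460528 [[314.5 211.5  26.8]]
[ 0.58154009 -0.05113072  0.141     ]
bar a [487.47807458 391.43928174]
bar b [478.73781573 481.16723988]
```

View pics/w5.png

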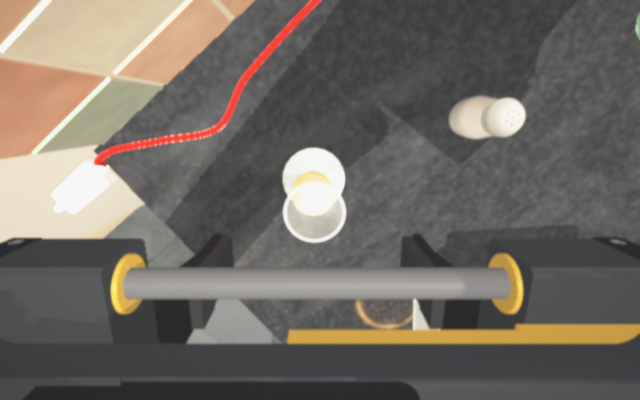

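The glass stands on the disc, with its rim at (314,210) against an expected (313,213), which is about 2 mm off. Next I go to the lid bar.

Request:
{"api": "servo_tool", "payload": {"moves": "0 0 -0.03 0 0.087;-0.245 0.144 -0.04 0 0.087;-0.245 0.144 -0.04 0 0.087;-0.245 0.144 -0.04 0 0.087;-0.245 0.144 -0.04 0 0.087;-0.245 0.144 -0.04 0 0.087;-0.245 0.144 -0.04 0 0.087;-0.245 0.144 -0.04 0 0.087;-0.245 0.144 -0.04 0 0.087;-0.245 0.144 -0.04 0 0.087"}}

```text
time: 9.58
position: [0.4013, -0.2723, 0.2638]
tool_rot: [0.984, 0.179, -0.001, -0.002]
ft_force: [-0.2, 0.3, 0.2]
grip_width: 0.0867
grip_force: 0.0
```

Run:
```python
from h import *
import pickle
o=get_obs();m=cams.camera_model("wrist");a=cams.camera("wrist");cv2.imwrite("pics/w6.png",a);pickle.dump((o,m),open("w6.pkl","wb"))
print(o["time"],o["position"])
for X in([.495,-.235,.165],[.406,-.274,.165]):print(proj(m,np.array(X)))
```

```text
9.5833 [ 0.40131843 -0.27233554  0.26381564]
[312.66257498  70.66824958]
[319.59430238 200.47134101]
```

View pics/w6.png

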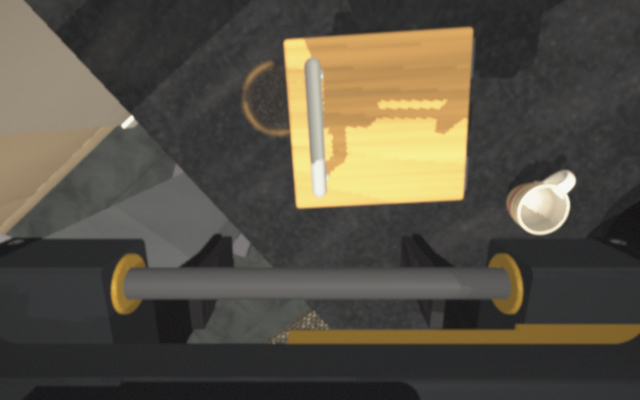

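The bar runs from (313,60) to (319,195) and the cup sits at (541,206), untouched. I take a second view, shifted sideways, for the height.

Request:
{"api": "servo_tool", "payload": {"moves": "0 0.03 0.01 0 0.087;0 0.05 0.02 0 0.087;0 0.05 0.02 0 0.087;0 0.05 0.02 0 0.087;0 0.05 0.02 0 0.087"}}

```text
time: 10.05
position: [0.421, -0.3163, 0.2447]
tool_rot: [0.983, 0.182, -0.001, -0.001]
ft_force: [0.2, 0.1, -0.7]
grip_width: 0.0869
grip_force: 0.0
```

Run:
```python
from h import *
import pickle
o=get_obs();m=cams.camera_model("wrist");a=cams.camera("wrist");cv2.imwrite("pics/w7.png",a);pickle.dump((o,m),open("w7.pkl","wb"))
o6,m6=pickle.load(open("w6.pkl","rb"));a6=cv2.imread("pics/w6.png")
P=np.array([[.495,-.235,.165],[.406,-.274,.165]])
res=[]
for mm,im in((m6,a6),(m,a)):
    q=np.array([proj(mm,X) for X in P])
    hsv=cv2.cvtColor(im,cv2.COLOR_BGR2HSV);k=cv2.inRange(hsv,(0,0,110),(179,60,255))
    z=np.zeros_like(k);cv2.line(z,tuple(q[0].astype(int).tolist()),tuple(q[1].astype(int).tolist()),255,44);k&=z;k[235:]=0
    k=cv2.morphologyEx(k,cv2.MORPH_OPEN,np.ones((3,3)))
    n=max(cv2.findContours(k,cv2.RETR_EXTERNAL,cv2.CHAIN_APPROX_NONE)[0],key=cv2.contourArea)
    (c,s,ang)=cv2.minAreaRect(n);b=cv2.boxPoints((c,s,ang));b=b[np.argsort(b[:,1])]
    e=np.array([b[:2].mean(0),b[2:].mean(0)]);print("exp",q.round(0).tolist(),"end",e.round(1).tolist(),np.round(s,1));res.append((mm,e))
X=[tri((res[0][0],res[0][1][i]),(res[1][0],res[1][1][i])) for i in(0,1)];print(X)
mid=(X[0][0]+X[1][0])/2;print("mid",mid,"len",np.linalg.norm(X[0][0]-X[1][0]))
Z=[[onz(mm,e[i],.166) for i in(0,1)] for mm,e in res];print(np.round(Z,4).tolist())
M=np.mean(Z,axis=(0,1));d=Z[1][0]-Z[1][1];d/=np.linalg.norm(d);print("mid@.166",M,"intool",intool(M,o),"dir in tool",Ro.from_quat(o["tool_rot"]).inv().apply(d),o["position"])
cx=np.array([d[1],-d[0],0]);print("caddy x",cx,"hinge",M+cx*.135-[0,0,.056],"salt cup from hinge ok")
```

```text
exp [[313.0, 71.0], [320.0, 200.0]] end [[312.70001220703125, 57.900001525878906], [319.5, 196.10000610351562]] [138.4  17.1]
exp [[241.0, 72.0], [255.0, 211.0]] end [[246.3000030517578, 58.0], [262.5, 205.39999389648438]] [148.3  29.9]
[(array([ 0.50552054, -0.23083117,  0.14482637]), [[-0.0, -0.0], [0.0, 0.0]]), (array([ 0.40135107, -0.2759029 ,  0.13231974]), [[0.0, 0.3], [-0.1, -0.3]])]
mid [ 0.4534358  -0.25336703  0.13857306] len 0.11418912297215628
[[[0.5029, -0.2321, 0.166], [0.4096, -0.2726, 0.166]], [[0.5043, -0.2357, 0.166], [0.4121, -0.2779, 0.166]]]
mid@.166 [ 0.45720827 -0.25459678  0.166     ] intool [ 0.05596071 -0.04443758  0.07881269] dir in tool [ 9.97998890e-01 -6.32297588e-02 -4.62138112e-04] [ 0.42098308 -0.31632505  0.24470893]
caddy x [ 0.41602705 -0.90935224  0.        ] hinge [ 0.51337192 -0.37735933  0.11      ] salt cup from hinge ok
```

Run:
```python
from h import *
a=cv2.imread("pics/w7.png");hsv=cv2.cvtColor(a,cv2.COLOR_BGR2HSV)
for r in(56,64,72,80,100,120,140,160,180,190,200):
    print(r,[f"{c}:{hsv[r,c,1]}/{hsv[r,c,2]}" for c in range(218,290,4)])
```

```text
56 ['218:8/67', '222:99/126', '226:120/245', '230:117/246', '234:117/246', '238:116/245', '242:117/245', '246:116/246', '250:117/246', '254:117/246', '258:116/246', '262:120/245', '266:137/220', '270:141/212', '274:140/213', '278:140/212', '282:138/212', '286:120/246']
64 ['218:99/118', '222:120/140', '226:124/244', '230:118/246', '234:21/222', '238:11/236', '242:12/234', '246:21/195', '250:115/240', '254:123/238', '258:135/228', '262:140/204', '266:138/205', '270:138/205', '274:139/205', '278:141/203', '282:141/202', '286:125/244']
72 ['218:91/90', '222:63/73', '226:138/220', '230:134/232', '234:20/221', '238:10/238', '242:9/240', '246:20/215', '250:18/145', '254:21/132', '258:19/158', '262:37/186', '266:136/223', '270:140/190', '274:139/184', '278:138/183', '282:139/184', '286:140/215']
80 ['218:20/63', '222:30/59', '226:138/210', '230:131/239', '234:46/221', '238:10/237', '242:7/242', '246:13/227', '250:19/157', '254:20/127', '258:21/169', '262:14/238', '266:125/243', '270:137/229', '274:138/190', '278:138/188', '282:138/189', '286:139/193']
100 ['218:30/60', '222:26/59', '226:46/
[... 1064 characters left out ...]
0/62', '238:131/237', '242:119/246', '246:17/228', '250:8/242', '254:11/238', '258:21/198', '262:20/140', '266:19/145', '270:22/182', '274:133/218', '278:112/247', '282:110/247', '286:110/247']
190 ['218:8/68', '222:14/71', '226:11/71', '230:4/65', '234:8/63', '238:124/166', '242:114/247', '246:50/233', '250:10/241', '254:8/241', '258:20/215', '262:18/141', '266:20/169', '270:20/243', '274:108/247', '278:109/247', '282:110/247', '286:109/247']
200 ['218:0/64', '222:4/66', '226:8/62', '230:4/62', '234:4/66', '238:58/92', '242:121/245', '246:96/244', '250:12/236', '254:10/239', '258:14/226', '262:74/197', '266:119/246', '270:119/246', '274:119/246', '278:119/246', '282:122/246', '286:118/246']
```

Run:
```python
from h import *
import pickle
o6,m6=pickle.load(open("w6.pkl","rb"));o,m=pickle.load(open("w7.pkl","rb"))
E6=np.array([[312.7,58],[319.5,196]]);E7=np.array([[239.9,59.5],[255.6,206]])
X=[tri((m6,E6[i]),(m,E7[i])) for i in(0,1)];print(X)
Z=[[onz(mm,e[i],.165) for i in(0,1)] for mm,e in((m6,E6),(m,E7))];print(np.round(Z,4).tolist())
M=np.mean(Z,axis=(0,1));d=np.mean([z[0]-z[1] for z in Z],0);print(np.linalg.norm(d));d/=np.linalg.norm(d)
t=Ro.from_quat(o["tool_rot"]).inv().apply(d);print("mid",M,"intool",intool(M,o),"spin deg",np.degrees(np.arctan2(t[1],t[0])))
for dz in(0,5):pass
```

```text
[(array([ 0.50219129, -0.23241447,  0.16807158]), [[0.0, 0.7], [-0.1, -0.7]]), (array([ 0.40860192, -0.27297327,  0.1620501 ]), [[0.0, 0.2], [-0.0, -0.2]])]
[[[0.503, -0.2321, 0.165], [0.4094, -0.2726, 0.165]], [[0.5019, -0.2318, 0.165], [0.4095, -0.2733, 0.165]]]
0.10164747503901504
mid [ 0.45594941 -0.25244447  0.165     ] intool [ 0.05555568 -0.0468946   0.07982073] spin deg -2.8274280045836626
```

Request:
{"api": "servo_tool", "payload": {"moves": "0.02 -0.017 0 -2.8 0.087;0.05 -0.042 0 -2.8 0.087;0.0555 -0.047 0.01 -2.8 0.087;0.0555 -0.047 0.03 -2.8 0.087;0.0555 -0.047 0.06 -2.8 0.087;0.0555 -0.047 0.085 -2.8 0.087;0.0555 -0.047 0.097 -2.8 0.087;0.0555 -0.047 0.097 -2.8 0.087;0.0555 -0.047 0.097 -2.8 0.087"}}

```text
time: 10.85
position: [0.4557, -0.2538, 0.1484]
tool_rot: [0.979, 0.205, -0.0, -0.001]
ft_force: [0.3, 0.1, 0.4]
grip_width: 0.0866
grip_force: 0.0
```

Request:
{"api": "servo_tool", "payload": {"moves": "0 0 0 0 0.06;0 0 0 0 0.03;0 0 0 0 0.005;0 0 0 0 0.005;0 0 0 0 0.005;0 0 0 0 0.005;0 0 0 0 0.005;0 0 0 0 0.005;0 0 0 0 0.005;0 0 0 0 0.005", "grip_force": 10}}

```text
time: 11.68
position: [0.456, -0.2548, 0.1485]
tool_rot: [0.979, 0.205, -0.0, -0.0]
ft_force: [-0.7, 0.2, -0.9]
grip_width: 0.0282
grip_force: 0.0
```

Request:
{"api": "servo_tool", "payload": {"moves": "0 0 0 0 0.005;0 0 0 0 0.005;0 0 0 0 0.005;0 0 0 0 0.005"}}

```text
time: 12.02
position: [0.4543, -0.2513, 0.148]
tool_rot: [0.979, 0.204, -0.001, -0.004]
ft_force: [-0.6, 7.4, 2.3]
grip_width: 0.0115
grip_force: 10.0
```

The bar is gripped at 11.5 mm. Next I follow the lid's arc about the hinge, correcting the 3 mm sideways bias.

Request:
{"api": "servo_tool", "payload": {"moves": "-0.003 0 0 0 0.005;0 -0.002 -0.005 0 0.005;0 0.002 -0.01 0 0.005;0 0.007 -0.02 0 0.005;0 0.01 -0.025 0 0.005;0 0.014 -0.03 0 0.005;0 0.021 -0.039 0 0.005;0 0.028 -0.047 0 0.005;0 0.028 -0.047 0 0.005;0 0.028 -0.047 0 0.005"}}

```text
time: 12.85
position: [0.4661, -0.2786, 0.1963]
tool_rot: [0.979, 0.205, -0.001, -0.002]
ft_force: [-2.2, 6.9, 5.4]
grip_width: 0.0114
grip_force: 10.0
```

Request:
{"api": "servo_tool", "payload": {"moves": "0 0.003 -0.004 0 0.005;0 0.007 -0.008 0 0.005;0 0.011 -0.0115 0 0.005;0 0.016 -0.015 0 0.005;0 0.02 -0.018 0 0.005;0 0.025 -0.0215 0 0.005;0 0.03 -0.0245 0 0.005;0 0.035 -0.027 0 0.005;0 0.04 -0.0295 0 0.005;0 0.045 -0.032 0 0.005"}}

```text
time: 13.68
position: [0.4854, -0.322, 0.2286]
tool_rot: [0.979, 0.205, 0.0, 0.0]
ft_force: [-1.9, 2.7, 2.2]
grip_width: 0.0112
grip_force: 10.0
```

Request:
{"api": "servo_tool", "payload": {"moves": "0 0 0 0 0.005;0 0 0 0 0.005;0 0 0 0 0.005;0 0 0 0 0.005"}}

```text
time: 14.02
position: [0.4855, -0.3221, 0.2286]
tool_rot: [0.979, 0.205, 0.0, 0.001]
ft_force: [-1.4, 2.6, 6.4]
grip_width: 0.0114
grip_force: 10.0
```

Run:
```python
from h import *
o=get_obs();p=o["position"]-np.array([.4543,-.2513,.148]);cx=np.array([.40,-.916,0]);f=.135-p@cx;z=.055+p[2]
print("angle",np.degrees(np.arctan2(z,f))-22.17,"R",np.hypot(f,z),o["joint_velocities"].round(3) if hasattr(o["joint_velocities"],"round") else o["joint_velocities"],o["time"])
s=cams.camera("scene");t=cams.camera("top")
cv2.imwrite("pics/s8.png",np.hstack([cv2.resize(s[110:310,190:390],(400,400),interpolation=cv2.INTER_CUBIC),cv2.resize(t[120:320,200:400],(400,400),interpolation=cv2.INTER_CUBIC)]))
```

```text
angle 44.791604631440904 R 0.14730423934002007 [ 0.001  0.001  0.001 -0.003 -0.001  0.001] 14.0167
```

View pics/s8.png

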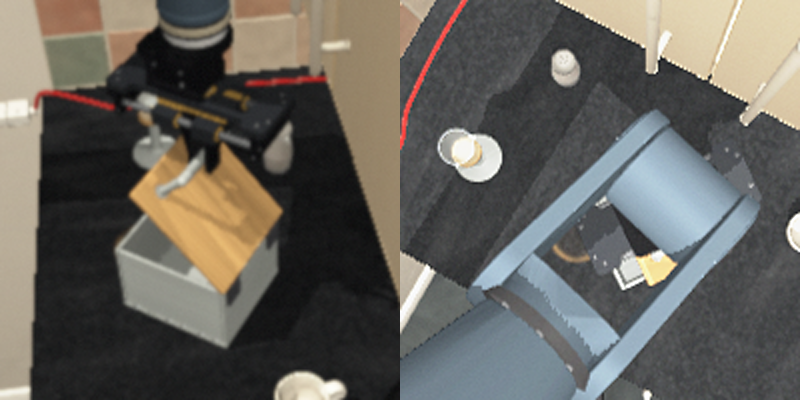

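The lid is held half open, about 45° by the arc geometry. The top view shows the glass standing on the stand at about (460,148), with the salt and cup where they were. I hand in.

```bash
python3 -c "
from rig import job
print(job.hand_in())"
```

```text
the job is handed in; nothing more can be done
None
```

I handed the job in with the glass standing released on the stand, about 2 mm off centre, and the gripper holding the lid steady at about 45°. The salt shaker and cup were left alone, and the hand-in returned no verdict.

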